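# Raise the dust hood's window to the pointer

## Robot

A 6-joint arm with a two-finger parallel gripper is mounted at the origin on the work surface. World frame = base frame: x ahead of the robot, y to its left, z up, the work surface at z = 0. Lengths are in m, angles in degrees, forces in N, time in s.
With the tool pointing down it reaches from about 0.25 to 0.725 m from the base axis. Payload 9.7 kg.
Tool frame: the origin (TCP) lies at the very end of the fingers, on their centre line; the grasp point (between the pads) lies 19 mm behind it; z points along the fingers, y is the line along which they close (so a half turn about z gives the same grasp; the last joint's range is limited). The gripper opens to 85 mm and grips with 20 to 120 N. Pads are 22 mm wide; open, the fingers measure 114 mm over their backs; the gripper's body (76 mm by 85 mm) begins 54 mm behind the grasp point. The pads swing forward as they close: fully open they stand 13 mm farther back than shut.
Start: joints at [69.213, 4.979, 10.078, 95.1, 0, 90], TCP at [0.195, 0.514, 0.231] pointing down, gripper open.
Joint ranges: [-179.16, 179.16], [-48.56, 103.87], [-65.8, 70.77], [-126.05, 130.52], [-82.76, 87.17], [-180, 180]. Speed limits (degrees/s): [127.2, 127.2, 147.25, 180, 180, 180].

## Interface

Orientations are given as [roll, pitch, yaw] about the fixed x, y, z axes, in that order (R = Rz(yaw) Ry(pitch) Rx(roll)).
In Python, from workcell import bot gives the robot as it stands.
- The arm moves only by the tool arm_command, never from a script. Its argument "series" is a list of rows, each a list of 4 numbers: the shift along the tool's x, y, z in m, then the turn about the tool's z in rad. A call has exactly 5 rows; each row is the pose to reach, as a shift and turn from the pose commanded when the call began, along the tool's axes at that moment; what a row does not reach only later rows make up. A row lasts 1/10 s, in which the tool goes at most 50 mm and 8.59 degrees, less where a joint would pass 70% of its speed; a pose out of reach is approached as far as the arm can. A call with a gripper value outside its range is refused whole. "hand" is the finger opening in m, from 0 to 0.0854, set as the call begins (left out, the last holds). The fingers move at their own pace and stop on an object; "grip_force" is the grip in N (left out, the last holds). Time passes only in rows, so rows that repeat a pose let the fingers close, or fill a call up. It gives the time, the measured TCP pose, the force, the opening and the grip force at its end, in the units of the state.
- bot.get_obs(): the state, without advancing time (a new reading comes with each control period).
- bot.camera(name): name is "scene" or "top"; returns a dict with "color" (420x560x3 uint8, blue, green, red), "camera_matrix" (3x3 intrinsics, pixels), "xyz" and "orientation" of the camera in the world. Camera axes: x right, y up, looking along -z (the intrinsics and any distortion apply to the point x, -y, -z); pixel columns grow to the right and rows downward; lengths in m; the calibration is good to about 2 mm. A picture is of the moment at which its call begins. There is no depth.
- bot.job_done(): hands the job in; it is judged then, once.
Trained networks look in the newest picture that a camera, given by its name, has taken for a name from the list of things; names that differ only in an ending like _2 or _b are one class to them, and where a whole thing is asked for, a point or a joint stands for the part that bears it (a point fixed in the world has none). Each returns a list of dicts, best first, with "confidence" (0 to 1); they miss things now and then, are a little off and sometimes report something else, mostly with a low value. They report only what shows in the picture. A call takes as long as a camera call.
- bot.find_in(camera, target): "location" ([column, row] in pixels, amid what is visible of it).
- bot.mark_of(camera, target): "location" ([column, row] in pixels: a listed point, or the origin of a listed thing).
The state is a dict: "time": time; "q": joint angles; "qd": joint speeds; "joint_efforts": joint torques, N m; "ee_pos": TCP position; "tcp_rot": TCP orientation; "wrist_force": force on the tool from outside, world axes, zero at the start; "torque": the same for the moment, N m; "opening": finger opening in m; "grasp_force": force on a finger pad.
Only numpy, scipy, OpenCV 4.12 (cv2) and the standard library are available. Lean on these libraries where they do the work, as an engineer would, in place of code of your own. Each camera call takes 0.05 s, during which the arm holds its last target. There are 200 camera calls.

## Task

Open the carving dust hood to its working height: put your fingertips beneath the red lip of the clear front window and push the counterweighted window smoothly up its sloping guides until the lip stands level with the tip of the green pointer clipped to the right-hand post, then take the hand away and leave the window standing there. Do not pinch the lip, and leave the pointer, the wood block in the hood and the mallet, glue bottle and gouge in front of it where they are.

Things in the scene. Friction and masses are not known exactly. Their poses are not given: they have to be found in the camera images.
- hood: Bench-top dust hood, fixed: grey tray, aluminium frame, clear panes, 560 wide (y) x 350 deep (x) x 430 mm high. Origin: middle of its front lower edge, on the bench; x into the hood, y left. The front leans back 35 degrees: the window slides up along (0.574, 0, 0.819) of this frame. Front sill 42 mm high. Sloping front posts at y = +-257 mm, 46 mm wide; between them, below the window, it is open
- sash (a joint): The clear window with the red lip along its lower edge: slope distance (m) of the lip's centreline above shut (0 shut, 0.22 fully up). At 0 the centreline lies at (0, y, 53 mm) in the hood's frame, on the window's outer face. It weighs 0.9 kg but is counterweighted: it stays wherever it is left and moves, up or down the slope, against 3 to 6 N of friction
- lip_edge (a point): Middle of the lip's front edge. The lip is a red bar 420 mm long (y), standing out 34 mm square from the window's outer face, 12 mm thick (underside 6 mm below this point, down the slope). Axes: x square into the window (forward and down), y along the lip to the left, z up the slope, the way the window travels
- pointer (a joint): Where the green pointer clip sits on the right-hand post: slope distance (m) on the same scale as joint sash; the lip is level with the pointer when the two are equal. The clip is 26 mm high and can be pushed along its post with 8 N: leave it alone
- pointer_tip (a point): Tip of the green pointer, which points left at the right-hand end of the lip (10 mm clear of it), 220 mm to the right of the hood's middle; it lies 5 mm outside the window's outer face. Same axes as lip_edge: z up the slope
- block: Half-carved block of pale wood lying inside the hood on its tray, 120 x 90 x 85 mm high. Origin at the centre of its underside, z up
- mallet: Dark wooden carver's mallet standing on its head, 222 mm high, 92 mm across at most, handle up. Origin at the centre of its underside, z up
- glue: White glue bottle with an orange cap, 64 mm across, 170 mm high, standing. Origin at the centre of its underside, z up
- gouge: Carving gouge lying on the bench, 255 mm long, 24 mm thick: wooden handle from x = -115 mm to 0, steel blade to x = +140 mm. Origin on its underside where the handle meets the blade; x along the blade

How it is judged (in metres and radians):
On the way:
1. the fingers push up against the lip (contact force between the fingers and sash_c0 above 0.5 N), for 0.1 s.
At the end, for the whole second after the job is handed in: The lip's centreline is within 10 mm (along the slope) of the pointer's tip and the window is at rest, held by its counterweights alone; the pointer has moved less than 5 mm and the block, mallet, glue bottle and gouge less than 20 mm (z of lip_edge in the frame of pointer_tip between -0.01 and 0.01 m and velocity of joint sash between -0.01 and 0.01 m/s and distance of pointer_tip from where it was at the start of the episode below 0.005 m and distance of each of block, mallet, glue, gouge from where it was at the start of the episode below 0.02 m); the robot touches nothing.
It fails at once if the lip is pinched (fingers pressing on its top and its underside at once) (contact force between the fingers and sash_c1 above 1.5 N and contact force between the fingers and sash_c0 above 1.5 N).
It fails at once if the window is shoved or flung (faster than 0.4 m/s) (velocity of joint sash above 0.4 m/s).
It fails at once if the pointer is pushed along its post (distance of pointer_tip from where it was at the start of the episode above 0.005 m).
It fails at once if the block, mallet, glue bottle or gouge is moved, knocked over or lifted (distance of any of block, mallet, glue, gouge from where it was at the start of the episode above 0.02 m or angle between any of block, mallet, glue, gouge's own z axis and vertical above 0.3 rad).
It also fails if it takes over 58 s, if anything falls off the work surface, if the arm or the gripper's body presses on something with over 40 N, if the wrist force passes 120 N, or if a joint passes its speed limit or range.

## Working session

There is one attempt and no reset: what is moved stays moved. The work goes in short steps, Python scripts to look and compute and a tool call to move; the robot and the scene stay as the last step left them, time stands still between calls to the robot, and variables do not carry over. Pictures are saved under pics/ and viewed, at most 10 in all, crops included, and the job is handed in when it is done.

Besides the shell and the picture viewer there is one more tool, called after ">>>" by a JSON object that holds its "name" and its "arguments". arm_command: Moves the arm, as the interface text tells. Its arguments: {"type":"object","properties":{"series":{"type":"array"},"hand":{"type":"number"},"grip_force":{"type":"number"}},"required":["series"]}

```bash
mkdir -p pics; cat > h.py <<'E'
import numpy as np, cv2
from scipy.spatial.transform import Rotation as R
from workcell import bot
def cam(n):
    return bot.camera(n)
E
python3 - <<'E'
from h import *
o=bot.get_obs(); print(o)
for n in ["scene","top"]:
    c=cam(n); cv2.imwrite(f"pics/{n}0.png",c["color"]); print(n,c["camera_matrix"],c["xyz"],c["orientation"],[k for k in c])
    for t in ["hood","lip_edge","pointer_tip","block","mallet","glue","gouge"]:
        print(t,[(np.round(d["location"]),round(d["confidence"],2)) for d in bot.mark_of(n,t)][:3])
E
```

```text
{'time': 0.0, 'q': array([ 6.92106291e+01,  5.01107804e+00,  1.00358324e+01,  9.50984455e+01,
       -2.97060249e-04,  8.99984916e+01]), 'qd': array([ 0.04074622, -0.09337976, -0.01180423,  0.04535031, -0.07197708,
        0.09055365]), 'joint_efforts': array([-4.48783379e-03, -5.20388210e+01,  4.64800572e+01,  1.63823145e-02,
       -2.41692560e-04,  1.29944021e-05]), 'ee_pos': array([0.19513932, 0.51399094, 0.23059561]), 'tcp_rot': array([-1.79926309e+02,  2.95120007e-04,  1.59212138e+02]), 'wrist_force': array([ 0.20145243, -0.19741625,  0.52438105]), 'torque': array([-0.02123437, -0.01644875, -0.0097935 ]), 'grasp_force': 0.0, 'opening': 0.08532311591445485}
scene [[463.20413786   0.         284.65617828]
 [  0.         463.20413786 217.7685056 ]
 [  0.           0.           1.        ]] [0.47008724 0.74437451 0.83275937] [  44.73773479    1.01997702 -173.64752858] ['color', 'camera_matrix', 'xyz', 'orientation']
hood [(array([304., 224.]), 0.68)]
lip_edge [(array([293., 179.]), 0.82)]
pointer_tip [(array([352., 321.]), 0.68), (array([253.,  99.]), 0.46)]
block []
mallet [(array([352., 318.]), 0.71)]
glue [(array([319., 159.]), 0.84), (array([354., 224.]), 0.43)]
gouge [(array([353., 225.]), 0.72)]
top [[421.72000144   0.         281.17589934]
 [  0.         421.72000144 212.43174123]
 [  0.           0.           1.        ]] [0.53480708 0.03073999 1.00477083] [  2.24504387  -1.71197273 -88.43849742] ['color', 'camera_matrix', 'xyz', 'orientation']
hood [(array([307., 234.]), 0.86)]
lip_edge [(array([313., 223.]), 0.93), (array([305., 289.]), 0.31)]
pointer_tip [(array([427., 158.]), 0.88)]
block []
mallet [(array([192., 286.]), 0.58), (array([310., 236.]), 0.51)]
glue [(array([412., 245.]), 0.66)]
gouge [(array([303., 288.]), 0.72)]
```

View pics/scene0.png

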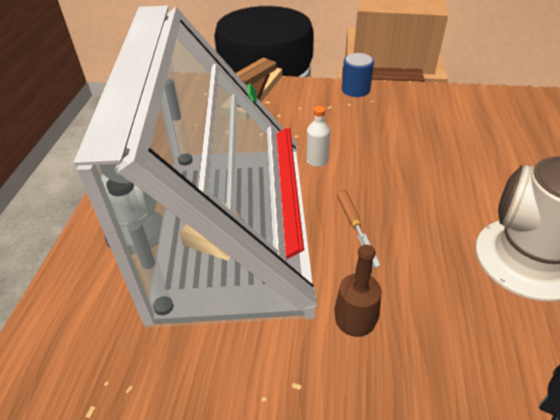

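View pics/top0.png

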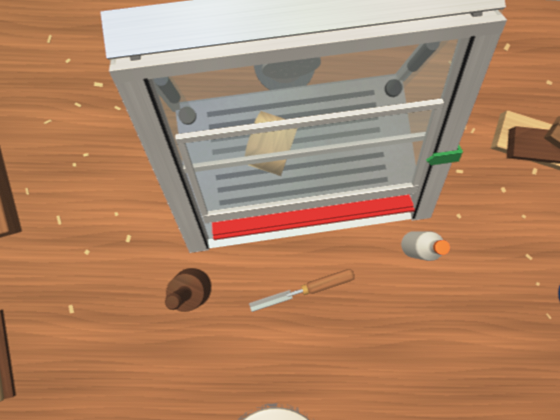

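The scene picture shows the hood with the red lip low (about 290,190), the glue bottle (318,140), gouge (355,225), mallet (358,300) and green pointer (252,95). The top picture shows the lip running from (213,230) to (412,205) and the green tip at (428,158). Next I fit the hood pose.

```bash
cat >> h.py <<'E'
from scipy.optimize import least_squares
C={"scene":(np.array([[463.204,0,284.656],[0,463.204,217.769],[0,0,1]]),np.array([0.47008724,0.74437451,0.83275937]),[44.73773479,1.01997702,-173.64752858]),
"top":(np.array([[421.72,0,281.176],[0,421.72,212.432],[0,0,1]]),np.array([0.53480708,0.03073999,1.00477083]),[2.24504387,-1.71197273,-88.43849742])}
U=np.array([.5736,0,.8192]);N=np.array([-.8192,0,.5736])
def proj(n,P):
    K,t,e=C[n]; p=R.from_euler("xyz",e,degrees=True).inv().apply(np.atleast_2d(P)-t)*[1,-1,-1]
    q=p@K.T; return q[:,:2]/q[:,2:]
def ray(n,uv,z):
    K,t,e=C[n]; d=np.linalg.inv(K)@[uv[0],uv[1],1]; d=R.from_euler("xyz",e,degrees=True).apply(d*[1,-1,-1])
    return t+d*(z-t[2])/d[2]
def hood(P,v): 
    c,s=np.cos(v[2]),np.sin(v[2]); P=np.atleast_2d(P)
    return P@np.array([[c,s,0],[-s,c,0],[0,0,1]])+[v[0],v[1],0]
Z0=np.array([0,0,.053])
def lip(y,s,out=.034,up=0): return Z0+[0,y,0]+(s+up)*U+out*N
def ptr(p): return Z0+[0,-.22,0]+p*U+.005*N
E
python3 - <<'E'
from h import *
obs=[("top","h",(307,234)),("scene","h",(304,224)),("top","l",(313,223)),("scene","l",(293,179)),("top","p",(427,158)),("scene","p",(253,99)),
("top","lr",(412,208)),("top","ll",(213,234))]
def pts(v): return {"h":[0,0,0],"l":lip(0,v[3]),"p":ptr(v[4]),"lr":lip(-.21,v[3],.034),"ll":lip(.21,v[3],.034)}
def f(v):
    d=pts(v); return np.concatenate([(proj(n,hood(d[k],v))[0]-uv)*(1 if len(k)<2 else .5) for n,k,uv in obs])
r=least_squares(f,[.5,0,0,0.0,.1],loss="soft_l1",f_scale=2); print(r.x,np.degrees(r.x[2])); print(f(r.x).reshape(-1,2).round(1))
v=r.x
for k in ("mallet",(192,286),"top"),("mallet",(352,318),"scene"),("glue",(412,245),"top"),("glue",(319,159),"scene"),("gouge",(303,288),"top"),("gouge",(353,225),"scene"): print(k[0],ray(k[2],k[1],0).round(3))
for n in("top","scene"):
    im=cv2.imread(f"pics/{n}0.png")
    for P in [[0,-.28,0],[0,.28,0],lip(.21,v[3]),lip(-.21,v[3]),lip(.21,v[3],0),lip(-.21,v[3],0),ptr(v[4]),[0,0,0]]:
        q=proj(n,hood(P,v))[0]; cv2.circle(im,tuple(int(x) for x in q.round()),3,(255,255,0),1)
    cv2.imwrite(f"pics/{n}1.png",im)
a=np.hstack([cv2.imread("pics/top1.png")[120:300,100:480],cv2.imread("pics/scene1.png")[60:240,200:400]]);cv2.imwrite("pics/o.png",cv2.resize(a,None,fx=1.37,fy=1.37))
E
```

```text
[ 0.52736688 -0.06198133  0.15465731  0.08959638  0.20659128] 8.861210848982546
[[ 0.3 -0.9]
 [-0.5 -1.5]
 [-0.6 -0.6]
 [ 0.9 -0.6]
 [-0.7  1. ]
 [-0.8 -0.8]
 [ 0.6  0.7]
 [-1.6  0.8]]
mallet [0.396 0.207 0.   ]
mallet [0.404 0.204 0.   ]
glue [ 0.506 -0.314  0.   ]
glue [ 0.504 -0.321  0.   ]
gouge [ 0.397 -0.055  0.   ]
gouge [ 0.404 -0.065  0.   ]
```

View pics/o.png

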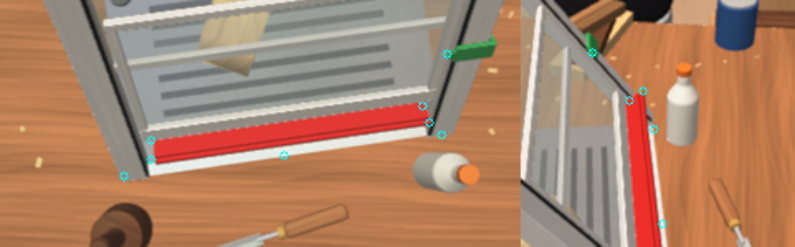

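```bash
python3 - <<'E'
from h import *
v=[ 0.52736688,-0.06198133,0.15465731,0.08959638,0.20659128]
for nm,P in dict(postR=[0,-.28,0],postL=[0,.28,0],Lf=lip(.21,v[3]),Rf=lip(-.21,v[3]),Lb=lip(.21,v[3],0),Rb=lip(-.21,v[3],0),Lf0=lip(.21,0),Rf0=lip(-.21,0),Lb0=lip(.21,0,0),Rb0=lip(-.21,0,0),sillL=[0,.234,.042],sillR=[0,-.234,.042]).items():
    print(nm,*[proj(n,hood(P,v))[0].round() for n in("top","scene")])
for n in("top","scene"):
    im=cv2.imread(f"pics/{n}0.png").astype(int); m=((im[...,2]>150)&(im[...,1]<70)&(im[...,0]<70)).astype(np.uint8)
    k,l,st,_=cv2.connectedComponentsWithStats(m); i=1+st[1:,4].argmax(); c=cv2.findContours((l==i).astype(np.uint8),0,2)[0][0]
    print(n,cv2.approxPolyDP(c,3,True)[:,0].tolist())
im=cv2.imread("pics/scene0.png")[100:330,220:340];cv2.imwrite("pics/s2.png",cv2.resize(im,None,fx=2.6,fy=2.6))
E
```

```text
postR [422. 218.] [297. 154.]
postL [190. 248.] [313. 319.]
Lf [210. 236.] [300. 248.]
Rf [413. 209.] [289. 126.]
Lb [210. 222.] [286. 255.]
Rb [408. 197.] [279. 133.]
Lf0 [217. 258.] [325. 270.]
Rf0 [405. 234.] [308. 148.]
Lb0 [217. 245.] [311. 276.]
Rb0 [401. 222.] [298. 154.]
sillL [207. 246.] [312. 289.]
sillR [409. 220.] [298. 152.]
top [[413, 209], [407, 195], [213, 223], [213, 234], [220, 238]]
scene [[289, 128], [277, 134], [287, 258], [303, 249]]
```

View pics/s2.png

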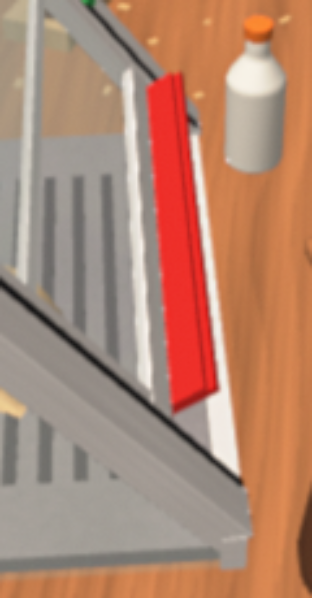

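>>> {"name": "arm_command", "arguments": {"series": [[0,0,-0.02,-0.1],[0,0,-0.04,-0.2],[0,0,-0.06,-0.31],[0,0,-0.07,-0.42],[0,0,-0.07,-0.5175]], "hand": 0, "grip_force": 20}}

```text
time: 1.3
ee_pos: [0.1953, 0.5146, 0.3031]
tcp_rot: [179.9, 0.1, -170.9]
wrist_force: [-0.2, 0.5, 0.2]
opening: 0.0124
grasp_force: 0.0
```

>>> {"name": "arm_command", "arguments": {"series": [[-0.005,-0.03,0,0],[-0.012,-0.07,0,0],[-0.02,-0.11,0,0],[-0.03,-0.15,0,0],[-0.04,-0.19,0,0]]}}

```text
time: 1.8
ee_pos: [0.2642, 0.3312, 0.3013]
tcp_rot: [180.0, 0.0, -171.1]
wrist_force: [0.9, 0.0, 0.9]
opening: -0.0002
grasp_force: 0.0
```

>>> {"name": "arm_command", "arguments": {"series": [[-0.01,-0.045,0,0],[-0.02,-0.09,0,0],[-0.03,-0.135,0,0],[-0.04,-0.18,0,0],[-0.05,-0.225,0,0]]}}

```text
time: 2.3
ee_pos: [0.3482, 0.1163, 0.3016]
tcp_rot: [180.0, 0.1, -171.1]
wrist_force: [1.2, -0.9, -0.3]
opening: -0.0002
grasp_force: 0.0
```

>>> {"name": "arm_command", "arguments": {"series": [[-0.015,-0.045,0,0],[-0.03,-0.09,0,0],[-0.045,-0.135,0,0],[-0.06,-0.175,0,0],[-0.075,-0.204,0,0]]}}

```text
time: 2.8
ee_pos: [0.4541, -0.0746, 0.3013]
tcp_rot: [-180.0, 0.0, -171.2]
wrist_force: [-0.5, 0.5, 1.3]
opening: -0.0
grasp_force: 0.0
```

```bash
cat >> h.py <<'E'
V=[ 0.52736688,-0.06198133,0.15465731,0.08959638,0.20659128]
def inhood(p):
    c,s=np.cos(V[2]),np.sin(V[2]); d=np.array(p)-[V[0],V[1],0]; return np.array([c*d[0]+s*d[1],-s*d[0]+c*d[1],d[2]])
E
python3 -c "
from h import *
o=bot.get_obs();print(o['time'],inhood(o['ee_pos']).round(4),o['tcp_rot'],o['q'].round(1))"
```

```text
2.8 [-0.0743 -0.0012  0.3013] [-1.79980013e+02  2.13821621e-02 -1.71244722e+02] [ -9.3  -5.1   7.9 103.   -0.  -18.1]
```

>>> {"name": "arm_command", "arguments": {"series": [[0,0,0.03,0],[0,0,0.07,0],[0,0,0.11,0],[0,0,0.15,0],[0,0,0.179,0]]}}

```text
time: 3.3
ee_pos: [0.4527, -0.0719, 0.1197]
tcp_rot: [180.0, -0.1, -171.1]
wrist_force: [0.4, -1.0, 0.6]
opening: 0.0
grasp_force: 0.0
```

>>> {"name": "arm_command", "arguments": {"series": [[-0.015,0,0,0],[-0.03,0,0,0],[-0.045,0,0,0],[-0.055,0,0,0],[-0.06,0,0,0]]}}

```text
time: 3.8
ee_pos: [0.5134, -0.0626, 0.1221]
tcp_rot: [180.0, -0.0, -171.1]
wrist_force: [-0.2, 0.3, -1.0]
opening: -0.0002
grasp_force: 0.0
```

```bash
python3 -c "
from h import *
o=bot.get_obs();print(o['time'],inhood(o['ee_pos']).round(4),o['wrist_force'])
c=bot.camera('scene')['color'][60:330,200:400];cv2.imwrite('pics/a.png',cv2.resize(c,None,fx=2.2,fy=2.2))"
```

```text
3.8 [-0.0139  0.0015  0.1221] [-0.20356987  0.29464927 -1.02586052]
```

View pics/a.png

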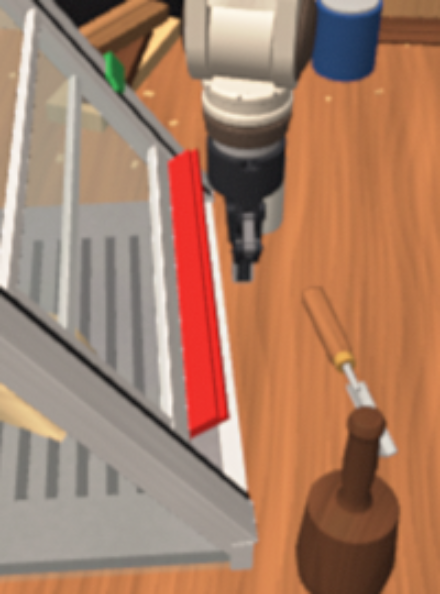

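The picture shows the closed fingertips at (243,275) in the crop, just in front of the lip's front edge (215,290) and below it, with everything else undisturbed. Next I close in gently.

>>> {"name": "arm_command", "arguments": {"series": [[-0.008,0,0,0],[-0.014,0,0,0],[-0.018,0,0,0],[-0.021,0,0,0],[-0.023,0,0,0]]}}

```text
time: 4.35
ee_pos: [0.5338, -0.0595, 0.1221]
tcp_rot: [-180.0, -0.3, -171.2]
wrist_force: [-17.0, -2.7, 7.4]
opening: 0.0001
grasp_force: 8.7
```

>>> {"name": "arm_command", "arguments": {"series": [[-0.001,0,0,0],[-0.002,0,0,0],[-0.003,0,0,0],[-0.003,0,0,0],[-0.003,0,0,0]]}}

```text
time: 4.85
ee_pos: [0.5343, -0.0594, 0.1224]
tcp_rot: [-180.0, -0.5, -171.2]
wrist_force: [-24.3, -3.6, 11.9]
opening: -0.0002
grasp_force: 12.8
```

>>> {"name": "arm_command", "arguments": {"series": [[-0.001,0,-0.003,0],[-0.003,0,-0.006,0],[-0.005,0,-0.009,0],[-0.007,0,-0.0123,0],[-0.009,0,-0.0155,0]]}}

```text
time: 5.35
ee_pos: [0.5444, -0.0577, 0.1377]
tcp_rot: [180.0, -0.4, -171.2]
wrist_force: [-16.5, -1.7, 6.3]
opening: -0.0001
grasp_force: 8.1
```

```bash
cat >> h.py <<'E'
def meas():
    o=bot.get_obs();print(o['time'],inhood(o['ee_pos']).round(4),o['wrist_force'].round(1))
    for n in("top","scene"):
        im=bot.camera(n)["color"]; cv2.imwrite(f"pics/m_{n}.png",im); im=im.astype(int)
        m=((im[...,2]>150)&(im[...,1]<70)&(im[...,0]<70)).astype(np.uint8)
        k,l,st,_=cv2.connectedComponentsWithStats(m); L=[]
        c=np.vstack([x[:,0] for x in cv2.findContours(m,0,2)[0] if cv2.contourArea(x)>40]) 
        # right end front corner of lip; scene: topmost-right, top: rightmost
        p=c[c[:,0].argmax()] if n=="top" else c[(c[:,0]-2.*c[:,1]).argmax()]
        s=least_squares(lambda s:(proj(n,hood(lip(-.21,s[0]),V))[0]-p),[.1]);print(n,p,"s",s.x.round(4),s.fun.round(1),
          [(d["location"],round(d["confidence"],2)) for d in bot.mark_of(n,"lip_edge")][:1],[(np.round(d["location"],1),round(d["confidence"],2)) for d in bot.mark_of(n,"pointer_tip")][:2])
E
python3 -c "
from h import *
meas()"
```

```text
5.35 [0.0175 0.0016 0.1377] [-16.5  -1.7   6.3]
top [295 208] s [-0.0399] [106.9  35.6] [] [(array([428.2, 158.6]), 0.85)]
scene [277 125] s [0.1147] [ 6.5 -5.7] [([291.7, 173.8], 0.56)] [(array([255.1, 101.2]), 0.52), (array([356.5, 226.3]), 0.17)]
```

>>> {"name": "arm_command", "arguments": {"series": [[-0.0023,0,-0.0033,0],[-0.0046,0,-0.0066,0],[-0.0069,0,-0.0098,0],[-0.0092,0,-0.0131,0],[-0.0115,0,-0.0164,0]]}}

```text
time: 6.15
ee_pos: [0.5558, -0.0558, 0.1541]
tcp_rot: [180.0, -0.4, -171.2]
wrist_force: [-17.4, -1.3, 6.7]
opening: 0.0003
grasp_force: 8.4
```

>>> {"name": "arm_command", "arguments": {"series": [[-0.0023,0,-0.0033,0],[-0.0046,0,-0.0066,0],[-0.0069,0,-0.0098,0],[-0.0092,0,-0.0131,0],[-0.0115,0,-0.0164,0]]}}

```text
time: 6.65
ee_pos: [0.5672, -0.0539, 0.1706]
tcp_rot: [179.9, -0.3, -171.2]
wrist_force: [-17.0, 0.5, 6.0]
opening: -0.0002
grasp_force: 8.4
```

```bash
python3 -c "
from h import *
meas()
a=np.hstack([cv2.imread('pics/m_top.png')[100:300,100:480],cv2.imread('pics/m_scene.png')[60:260,200:400]]);cv2.imwrite('pics/b.png',cv2.resize(a,None,fx=1.37,fy=1.37))"
```

```text
6.65 [0.0406 0.0019 0.1706] [-17.    0.5   6. ]
top [292 201] s [-0.0174] [111.7  37.2] [] [(array([426.7, 160.9]), 0.93)]
scene [265 116] s [0.1558] [ 8.9 -7.7] [([281.8, 163.1], 0.56)] [(array([302.3, 223. ]), 0.6), (array([252.7,  98. ]), 0.42)]
```

View pics/b.png

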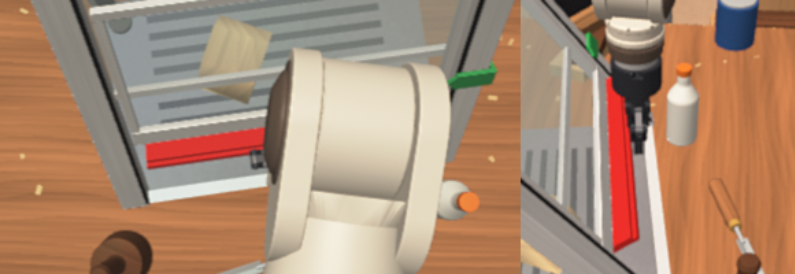

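The picture shows the window rising, with the lip's left end now at about (148,150) in the crop. The pointer (470,77) and the objects are untouched. I continue pushing.

>>> {"name": "arm_command", "arguments": {"series": [[-0.0023,0,-0.0033,0],[-0.0046,0,-0.0066,0],[-0.0069,0,-0.0098,0],[-0.0092,0,-0.0131,0],[-0.0115,0,-0.0164,0]]}}

```text
time: 7.45
ee_pos: [0.5786, -0.0519, 0.1871]
tcp_rot: [179.9, -0.3, -171.1]
wrist_force: [-18.5, -0.1, 6.6]
opening: -0.0001
grasp_force: 8.4
```

>>> {"name": "arm_command", "arguments": {"series": [[-0.0023,0,-0.0033,0],[-0.0046,0,-0.0066,0],[-0.0069,0,-0.0098,0],[-0.0092,0,-0.0131,0],[-0.0115,0,-0.0164,0]]}}

```text
time: 7.95
ee_pos: [0.59, -0.05, 0.2036]
tcp_rot: [179.9, -0.3, -171.1]
wrist_force: [-16.8, 1.1, 6.1]
opening: 0.0004
grasp_force: 8.4
```

```bash
cat >> h.py <<'E'
def left(im,n):
    im=im.astype(int); m=((im[...,2]>150)&(im[...,1]<70)&(im[...,0]<70)).astype(np.uint8)
    c=np.vstack([x[:,0] for x in cv2.findContours(m,0,2)[0] if cv2.contourArea(x)>40])
    if n=="top": p=c[(c[:,1]-2.*c[:,0]).argmax()]   # lower-left corner
    else: p=c[(c[:,0]+1.*c[:,1]).argmax()]          # right-bottom corner
    s=least_squares(lambda s:(proj(n,hood(lip(.21,s[0]),V))[0]-p),[.1]); return p,s.x.round(4),s.fun.round(1)
E
python3 -c "
from h import *
meas()
for f in ['top0','m_top','scene0','m_scene']:
    print(f,left(cv2.imread(f'pics/{f}.png'),'top' if 'top' in f else 'scene'))"
```

```text
7.95 [0.0637 0.0022 0.2036] [-16.8   1.1   6.1]
top [291 193] s [0.0103] [115.   38.3] [] []
scene [253 108] s [0.1932] [ 11.8 -10.2] [([267.9, 150.9], 0.73)] [(array([252.8,  98.6]), 0.64)]
top0 (array([214, 238], dtype=int32), array([0.0769]), array([-3.,  1.]))
m_top (array([204, 209], dtype=int32), array([0.1754]), array([-2.6,  0.9]))
scene0 (array([302, 250], dtype=int32), array([0.0824]), array([ 0.1, -0.2]))
m_scene (array([272, 223], dtype=int32), array([0.1801]), array([ 0.2, -0.2]))
```

>>> {"name": "arm_command", "arguments": {"series": [[-0.0015,0,-0.0021,0],[-0.003,0,-0.0043,0],[-0.0046,0,-0.0066,0],[-0.006,0,-0.0086,0],[-0.007,0,-0.01,0]]}}

```text
time: 8.75
ee_pos: [0.597, -0.0488, 0.2137]
tcp_rot: [179.9, -0.3, -171.1]
wrist_force: [-17.1, 2.3, 6.0]
opening: 0.0001
grasp_force: 8.4
```

>>> {"name": "arm_command", "arguments": {"series": [[0.003,0,0,0],[0.008,0,0,0],[0.018,0,0,0],[0.033,0,0,0],[0.053,0,0,0]]}}

```text
time: 9.25
ee_pos: [0.5468, -0.0575, 0.213]
tcp_rot: [-180.0, -0.0, -171.1]
wrist_force: [0.1, -0.8, 0.1]
opening: 0.0002
grasp_force: 0.0
```

>>> {"name": "arm_command", "arguments": {"series": [[0.04,0,0,0],[0.08,0.02,0,0],[0.12,0.04,0,0],[0.16,0.06,-0.02,0],[0.18,0.08,-0.04,0]]}}

```text
time: 9.75
ee_pos: [0.3539, -0.006, 0.2538]
tcp_rot: [-180.0, 0.0, -171.2]
wrist_force: [1.2, 1.1, 0.6]
opening: -0.0002
grasp_force: 0.0
```

```bash
python3 -c "
from h import *
meas()
for f in ['m_top','m_scene']:
    print(f,left(cv2.imread(f'pics/{f}.png'),f[2:]))
print(proj('top',hood(lip(-.21,.2066,0),V)),proj('scene',hood(lip(-.21,.2066,0),V)))
a=np.hstack([cv2.resize(cv2.imread('pics/m_top.png')[120:240,360:480],None,fx=3,fy=3),cv2.resize(cv2.imread('pics/m_scene.png')[70:190,215:335],None,fx=3,fy=3)]);cv2.imwrite('pics/d.png',a)"
```

```text
9.75 [-0.1628  0.082   0.2538] [1.2 1.1 0.6]
top [425 173] s [0.2005] [0.4 0.1] [([313.4, 185.9], 0.62)] [(array([427.6, 159.3]), 0.64)]
scene [263  98] s [0.1958] [ 1.1 -1. ] [([265.8, 149.5], 0.9)] [(array([254., 101.]), 0.42)]
m_top (array([203, 205], dtype=int32), array([0.1873]), array([-2.9,  1. ]))
m_scene (array([269, 219], dtype=int32), array([0.1911]), array([-0.4,  0.5]))
[[420.21068663 157.7205082 ]] [[250.57850778 101.39160909]]
```

View pics/d.png

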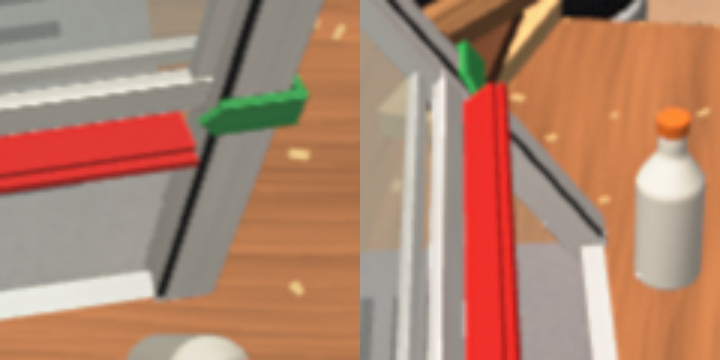

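```bash
python3 - <<'E'
from h import *
for n in("top","scene"):
    im=cv2.imread(f"pics/m_{n}.png").astype(int)
    b,g,r=im[...,0],im[...,1],im[...,2]
    m=((r>140)&(g<80)&(b<80)).astype(np.uint8); c=max(cv2.findContours(m,0,2)[0],key=cv2.contourArea)
    print(n,"red",cv2.approxPolyDP(c,2,True)[:,0].tolist())
    gm=((g>r+30)&(g>b+20)).astype(np.uint8); c=max(cv2.findContours(gm,0,2)[0],key=cv2.contourArea)
    print("green",cv2.approxPolyDP(c,1,True)[:,0].tolist())
    for s in(.195,.20,.205): print(s,{k:proj(n,hood(lip(-.21,s,o,u),V))[0].round(1).tolist() for k,o,u in(("bt",0,.006),("ft",.034,.006),("fb",.034,-.006))},{k:proj(n,hood(lip(.21,s,o,u),V))[0].round(1).tolist() for k,o,u in(("bt",0,.006),("fb",.034,-.006))},"ptr",proj(n,hood(ptr(s),V))[0].round(1))
E
```

```text
top red [[425, 173], [420, 159], [412, 158], [201, 189], [202, 205]]
green [[462, 151], [458, 145], [458, 148], [456, 150], [438, 153], [436, 152], [433, 153], [426, 160], [430, 164], [458, 160], [460, 153]]
0.195 {'bt': [419.6, 159.8], 'ft': [425.4, 172.9], 'fb': [424.0, 177.3]} {'bt': [198.5, 187.2], 'fb': [199.9, 205.4]} ptr [424.9 163.2]
0.2 {'bt': [420.1, 157.9], 'ft': [426.0, 171.1], 'fb': [424.6, 175.5]} {'bt': [198.0, 185.5], 'fb': [199.4, 203.7]} ptr [425.5 161.4]
0.205 {'bt': [420.7, 156.1], 'ft': [426.7, 169.3], 'fb': [425.2, 173.7]} {'bt': [197.4, 183.7], 'fb': [198.8, 202.0]} ptr [426.1 159.6]
scene red [[262, 97], [250, 104], [251, 229], [269, 219]]
green [[248, 84], [248, 96], [252, 100], [255, 97], [255, 90], [250, 84]]
0.195 {'bt': [252.0, 103.0], 'ft': [262.8, 95.5], 'fb': [265.8, 99.0]} {'bt': [250.7, 224.6], 'fb': [269.3, 220.1]} ptr [255.1 101.4]
0.2 {'bt': [250.7, 101.6], 'ft': [261.6, 94.1], 'fb': [264.6, 97.5]} {'bt': [249.0, 223.1], 'fb': [267.6, 218.6]} ptr [253.8 100. ]
0.205 {'bt': [249.5, 100.1], 'ft': [260.3, 92.6], 'fb': [263.3, 96.1]} {'bt': [247.2, 221.7], 'fb': [265.9, 217.1]} ptr [252.6  98.6]
```

Both views put the lip about 5 mm below the pointer (s ≈ 0.198 against 0.203). In the picture the lip's right end (180,130) sits just left of the green tip (200,122). I'll go back and push 5 mm more.

>>> {"name": "arm_command", "arguments": {"series": [[-0.03,-0.02,0.04,0],[-0.07,-0.04,0.04,0],[-0.11,-0.06,0.04,0],[-0.15,-0.08,0.04,0],[-0.18,-0.08,0.04,0]]}}

```text
time: 10.55
ee_pos: [0.5497, -0.0597, 0.2104]
tcp_rot: [180.0, -0.2, -171.3]
wrist_force: [0.9, -0.6, -0.4]
opening: 0.0003
grasp_force: 0.0
```

>>> {"name": "arm_command", "arguments": {"series": [[-0.015,0,0,0],[-0.03,0,0,0],[-0.041,0,0,0],[-0.048,0,0,0],[-0.052,0,0,0]]}}

```text
time: 11.05
ee_pos: [0.5978, -0.0498, 0.2125]
tcp_rot: [-180.0, -0.2, -171.2]
wrist_force: [-16.3, -3.3, 5.9]
opening: 0.0003
grasp_force: 8.5
```

>>> {"name": "arm_command", "arguments": {"series": [[-0.001,0,-0.0005,0],[-0.002,0,-0.0015,0],[-0.0029,0,-0.0027,0],[-0.0035,0,-0.0036,0],[-0.0038,0,-0.0041,0]]}}

```text
time: 11.55
ee_pos: [0.6008, -0.0493, 0.2174]
tcp_rot: [-180.0, -0.2, -171.2]
wrist_force: [-8.9, -2.0, 1.0]
opening: 0.0
grasp_force: 4.3
```

>>> {"name": "arm_command", "arguments": {"series": [[0.003,0,0,0],[0.008,0,0,0],[0.018,0,0,0],[0.033,0,0,0],[0.053,0,0,0]]}}

```text
time: 12.05
ee_pos: [0.5494, -0.057, 0.2173]
tcp_rot: [180.0, 0.0, -171.1]
wrist_force: [-0.2, -1.0, 0.2]
opening: -0.0002
grasp_force: 0.0
```

>>> {"name": "arm_command", "arguments": {"series": [[0.04,0,0,0],[0.08,0.02,0,0],[0.12,0.04,0,0],[0.16,0.06,-0.02,0],[0.18,0.08,-0.04,0]]}}

```text
time: 12.55
ee_pos: [0.3566, -0.0055, 0.258]
tcp_rot: [-180.0, 0.0, -171.2]
wrist_force: [1.8, -0.4, 1.0]
opening: -0.0003
grasp_force: 0.0
```

```bash
python3 - <<'E'
from h import *
meas()
for n in("top","scene"):
    im=cv2.imread(f"pics/m_{n}.png").astype(int)
    b,g,r=im[...,0],im[...,1],im[...,2]
    m=((r>140)&(g<80)&(b<80)).astype(np.uint8); c=max(cv2.findContours(m,0,2)[0],key=cv2.contourArea)
    print(n,"red",cv2.approxPolyDP(c,2,True)[:,0].tolist())
    gm=((g>r+30)&(g>b+20)).astype(np.uint8); c=max(cv2.findContours(gm,0,2)[0],key=cv2.contourArea)
    print("green",cv2.approxPolyDP(c,1,True)[:,0].tolist())
    print(left(im,n))
E
```

```text
12.55 [-0.1601  0.0821  0.258 ] [ 1.8 -0.4  1. ]
top [425 171] s [0.2054] [1.  0.3] [([314.9, 185.6], 0.68)] [(array([426.9, 159.2]), 0.8)]
scene [261  96] s [0.2032] [ 1.3 -1.1] [([260.0, 148.9], 0.57)] [(array([251.2,  98.9]), 0.64)]
top red [[426, 170], [421, 157], [416, 155], [201, 185], [201, 199], [203, 203]]
green [[462, 151], [458, 145], [458, 148], [456, 150], [438, 153], [436, 152], [433, 153], [426, 160], [430, 164], [458, 160]]
(array([202, 202], dtype=int32), array([0.1962]), array([-2.9,  1. ]))
scene red [[260, 95], [256, 95], [248, 103], [249, 227], [267, 217]]
green [[248, 84], [248, 96], [251, 98], [255, 94], [255, 90], [250, 84]]
(array([265, 218], dtype=int32), array([0.1992]), array([ 0.9, -0.9]))
```

View pics/m_top.png

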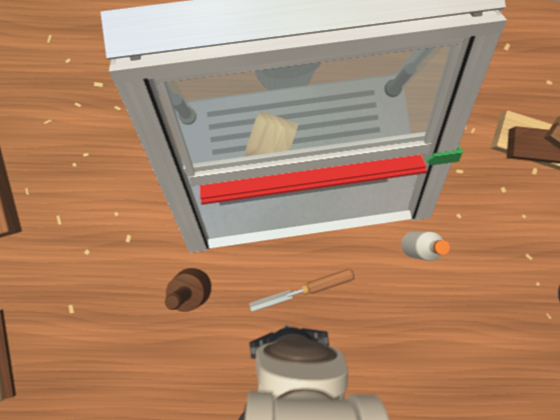

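The lip's right end (425,165) is now level with the green tip (427,159), to within a few mm. The objects are where they were and the hand is clear, so I hand in.

```bash
python3 -c "
from workcell import bot
print(bot.job_done())"
```

```text
the job is handed in; nothing more can be done
None
```

The window is up with its lip level with the green pointer to within an estimated few millimetres (tolerance 10 mm); the hand is clear, nothing else appears to have moved, and the job is handed in, with no verdict returned.

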